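Close up a fuel-rail kit tray and hold the fence pin home

ROBOT

A 7-joint arm with a two-finger parallel gripper is mounted at the origin on the work surface. World frame = base frame: x ahead of the robot, y to its left, z up, the work surface at z = 0. Lengths are in mm, angles in degrees, forces in N, time in s.
With the tool pointing down it reaches from about 375 to 925 mm from the base axis. Payload 3.1 kg.
Tool frame: the origin (TCP) lies on the centre line of the jaws, within the pads' length; the fingertips stand 8 mm ahead of it and the grasp point (between the pads) lies 11 mm behind it (robot.tcp_to_tips is the distance from the TCP to the fingertips, in mm); z points along the fingers, y is the line along which they close (so a half turn about z gives the same grasp; the last joint's range is limited). The gripper opens to 85 mm and grips with 20 to 120 N. Pads are 22 mm wide; open, the fingers measure 114 mm over their backs; the gripper's body (76 mm by 85 mm) begins 54 mm behind the grasp point. The pads swing forward as they close: fully open they stand 13 mm farther back than shut.
Start: joints at [64.183, 21.939, 2.515, 91.553, -1.026, 66.532, -2.859], TCP at [224.612, -609.961, 239.269] pointing down, gripper open.
Joint ranges: [-149.38, 149.38], [-23.57, 123.04], [-84.95, 90], [0, 143.3], [-89.99, 269.99], [3.08, 112.72], [-163.45, 163.45]. Speed limits (degrees/s): [159.86, 159.86, 180, 180, 180, 180, 180].

INTERFACE

Orientations are given as a 3x3 rotation matrix whose columns are the frame's x, y, z axes.
In Python, from station import robot, imaging, workorder gives the robot as it stands.
- The arm moves only by the tool drive_tool, never from a script. Its argument "series" is a list that holds one entry, the list of rows, each a list of 7 numbers: the shift along the tool's x, y, z in m, then the turn, a rotation vector about the tool's x, y, z in degrees, then the finger opening in m, from 0 to 0.0854. A call has 1 to 10 rows; each row shifts and turns the commanded pose from where the row before left it, along the tool's axes as they then stand; what a row does not reach is not made up. A row lasts 1/10 s, in which the tool goes at most 50 mm and 8.59 degrees, less where a joint would pass 70% of its speed; a pose out of reach is approached as far as the arm can. A call is refused whole if a number of a shift passes 0.05 or a number of a turn 8.59, either way. A call with a gripper value outside its range is refused whole. The fingers move at their own pace and stop on an object; "newtons" is the grip in N (left out, the last holds). Time passes only in rows, so rows that do not move let the fingers close. It gives the time, the measured TCP pose, the force, the opening and the grip force at its end, in the units of the state.
- robot.state(): the state, without advancing time (a new reading comes with each control period).
- imaging.snapshot(name): name is "scene" or "side" or "wrist"; returns a dict with "pixels" (420x560x3 uint8, red, green, blue), "depth" (420x560 float32, mm along the optical axis (not along the pixel's ray), 0 where there is no reading), "fx", "fy", "cx", "cy" (pixels), "k1" (the pictures are not rectified: a ray, as slopes to the right and down, at radius r is drawn at 1 + k1 r^2 times it, then the intrinsics apply), "cam_to_world" (4x4, takes a point from camera to world coordinates); the wrist camera has in their place "mount" (4x4, takes a point from camera to tool coordinates, whose origin is the TCP and whose axes are the flange's). Camera axes: x right, y up, looking along -z (the intrinsics and any distortion apply to the point x, -y, -z); pixel columns grow to the right and rows downward; lengths in mm; the calibration is good to about 2 mm. A picture is of the moment at which its call begins: read the wrist's pose just before it.
- workorder.sign_off(): hands the job in; it is judged then, once.
The state is a dict: "time": time; "q": joint angles; "joint_vel": joint speeds; "tau": joint torques, N m; "ee_pos": TCP position; "eef_rot": TCP orientation; "contact_force": force on the tool from outside, world axes, zero at the start; "wrist_torque": the same for the moment, N m; "opening": finger opening in mm; "finger_force": force on a finger pad.
Only numpy, scipy, OpenCV 4.12 (cv2) and the standard library are available. Lean on these libraries where they do the work, as an engineer would, in place of code of your own. Each camera call takes 0.05 s, during which the arm holds its last target. There are 200 camera calls.

TASK

Finish packing this kit tray: stand the jar and the carton upright on the channel floor between the valve block and the fence, in a row with the block, the carton with one of its two broad faces towards the block so that the row fits. Then pull up the fence's lock knob, slide the fence to the next hole towards the parts so that its sprung pad closes the row up tight, and let the pin go fully down into that hole. Finish still gripping the knob, holding the pin down in its hole; do not let go, and leave everything else on the bench where it is.

Things in the scene. Friction and masses are not known exactly. Their poses are not given: they have to be found in the camera images.
- tray: Fixed aluminium tray, 124 x 270 mm. Origin on the bench under the channel's middle line; x across, y along it. Channel inside x -28..28 mm, floor 4 mm, side wall tops 30 mm above the bench (walls 4 mm thick); end wall 48 mm high, inner face at y -110 mm. Steel ladder rail along y at x 66 mm (28 wide, top 26 mm up) with pin holes every 30 mm. Parts stand in a row along y, end wall to fence.
- bay_end (a point): Middle of the foot of the fixed end wall's inner face, on the channel floor; tray position (0, -110, 4) mm.
- next_hole (a point): Mouth of the hole the pin must end in, on top of the ladder rail; tray position (66, 40, 26) mm. At the start the pin sits in the hole at tray y 70 mm, the neighbour on the side away from the parts. Holes are 10.5 mm long along y.
- fence (a joint): Position (m) of the sliding fence: 0 at the start, growing towards the parts (tray -y); 0.030 at the next hole; range -0.045 to 0.062. About 2 N to slide it (more once it pushes parts) with the pin out; 2.5 mm play with the pin in. Dark saddle 40 x 58 mm on the rail, top 37 mm above the bench; its arm carries an upright plate 50 mm wide, top 60 mm up, across the channel.
- plunger (a joint): Lift (m) of the spring-loaded lock pin above its fully home position, 0 to 0.018 (stop). The pin, 8 mm thick with a round nose, goes 12 mm deep: it is clear of its hole from 0.012, and rests on the rail at 0.012 if let go between holes. The spring pushes it down with 6 N (home) to 9 N (top). Moves straight up and down with the knob.
- knob: Round black knob on the plunger, 28 mm across, 22 mm tall. Origin at its centre: 71 mm above the bench when the pin is home, tray position (66, 70 - fence travel in mm, 71 + plunger lift in mm). Below it a 20 mm wide barrel from 37 to 57 mm above the bench. Gripped from above, it lifts the pin and drags the fence along.
- pad (a joint): Compression (m) of the sprung pressure pad towards its fence plate, 0 (free) to 0.008. Preload about 6 N, plus 0.9 N per mm. With all three parts in the row and the pin in the next hole it reads 0.003 to 0.006.
- pad_face (a point): Centre of the pad's face towards the parts, 26 mm above the bench; tray y 51 mm at the start, 21 mm at the next hole with the pad free. The pad is 48 mm wide, from 8 to 44 mm above the bench.
- valve_block: Aluminium valve block 50 x 50 x 62 mm with a 22 mm wide, 10 mm high steel boss on top; already standing in the channel against or within 3 mm of the end wall, square to it. Origin: centre of its underside. 0.22 to 0.42 kg.
- jar: White plastic screw-top jar, body 48 mm across up to 60 mm high, ribbed cap 45 mm across, 80 mm high in all, standing upright on the bench to be packed. Origin: centre of its underside. 0.14 to 0.26 kg.
- carton: Small plain cardboard carton, 50 mm (its x) by 38 mm (its y), 85 mm high, a strip of paper tape over the top, standing upright on the bench to be packed with its 50 mm side across the channel. Origin: centre of its underside. 0.11 to 0.21 kg.
- driver: Bystander: screwdriver about 200 mm long, lying on the bench beside the tray, on the robot's left; origin about its middle. Leave it.
- spare_rail: Bystander: short steel fuel rail, 240 mm long, 23 mm high, lying on the bench to the right of the jar and carton; origin under its middle. Leave it.
- clip_tin: Bystander: small open steel tin 44 mm across, 35 mm high; origin: centre of its underside. Leave it.
- scanner: Bystander: black hand scanner lying on the bench behind the tray, 170 mm long, 45 mm high; origin under its middle. Leave it.
- damper_can: Bystander: short steel damper can 36 mm across, 48 mm high; origin: centre of its underside. Leave it.
Mind the look-alikes: they are no part of the job. Leave any red look-alike of the jar alone.

How it is judged:
By the outcome, as a careful person would: the job done as asked, in the order asked, and still so for the second after the job is handed in, while the arm keeps its last pose, push and grip.
It also fails if it takes over 66 s, if anything falls off the work surface, if the arm or the gripper's body presses on something with over 40 N, if the wrist force passes 120 N, or if a joint passes its speed limit or range.

## Working session

There is one attempt and no reset: what is moved stays moved. The work goes in short steps, Python scripts to look and compute and a tool call to move; the robot and the scene stay as the last step left them, time stands still between calls to the robot, and variables do not carry over. Pictures are saved under pics/ and viewed, at most 13 in all, crops included, and the job is handed in when it is done.

Besides the shell and the picture viewer there is one more tool, called as name(argument=value, ...), one argument or row to a line, values as JSON. drive_tool: Moves the arm, as the interface text tells. Its arguments: {"type":"object","properties":{"series":{"type":"array"},"newtons":{"type":"number"}},"required":["series"]}

```bash
ls; mkdir -p pics
python3 - <<'E'
from station import robot, imaging
import cv2,numpy as np,pickle
s=robot.state();print({k:np.round(v,3).tolist() for k,v in s.items()})
for n in("scene","side"):
    d=imaging.snapshot(n);pickle.dump(d,open(f"pics/{n}.pkl","wb"));cv2.imwrite(f"pics/{n}.png",d["pixels"][:,:,::-1])
    print(n,d["cam_to_world"].round(3).tolist(),d["fx"],d["fy"],d["cx"],d["cy"],d["k1"])
a=cv2.imread("pics/scene.png")
cv2.imwrite("pics/scene2.png",cv2.resize(a,(800,600)))
E
```

```text
pics
{'time': 0.0, 'q': [64.181, 21.992, 2.512, 91.651, -1.025, 66.532, -2.859], 'joint_vel': [-0.009, -0.03, 0.014, -0.053, -0.017, -0.084, -0.082], 'tau': [0.0, -43.346, 1.025, -24.952, 0.011, 0.011, -0.0], 'ee_pos': [224.268, -609.082, 237.868], 'eef_rot': [[0.938, 0.346, -0.001], [0.346, -0.938, 0.002], [-0.0, -0.003, -1.0]], 'contact_force': [0.073, 0.243, -0.181], 'wrist_torque': [0.011, 0.043, 0.042], 'finger_force': 0.0, 'opening': 85.175}
scene [[0.548, -0.545, 0.634, 1241.904], [0.836, 0.369, -0.406, -440.361], [-0.012, 0.753, 0.658, 783.776], [0.0, 0.0, 0.0, 1.0]] 438.74346948655534 438.74346948655534 281.8062092455002 205.02265875177682 0.03788364564183704
side [[0.997, 0.06, -0.05, 538.32], [-0.078, 0.697, -0.712, -977.36], [-0.008, 0.714, 0.7, 1052.734], [0.0, 0.0, 0.0, 1.0]] 497.7336922940746 497.7336922940746 284.061815248957 204.94036970265358 -0.13561239249227877
```

View pics/scene2.png

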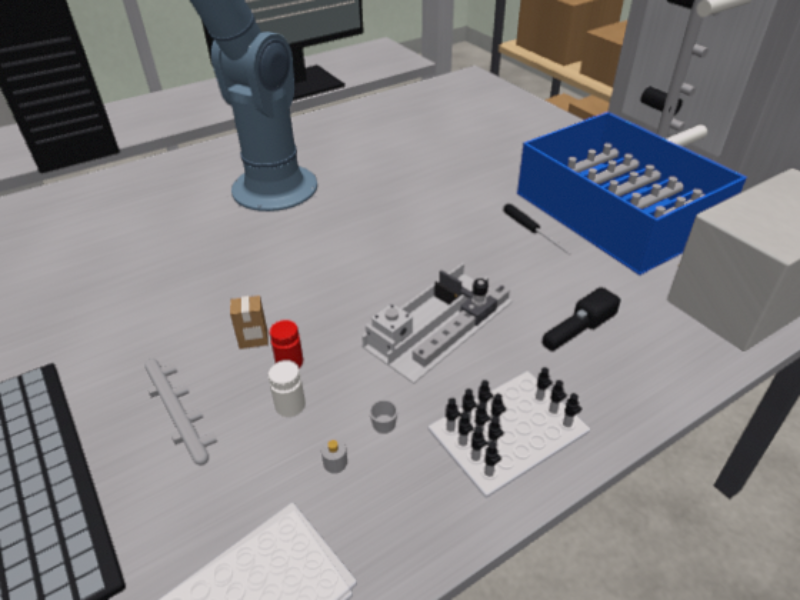

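View pics/side.png

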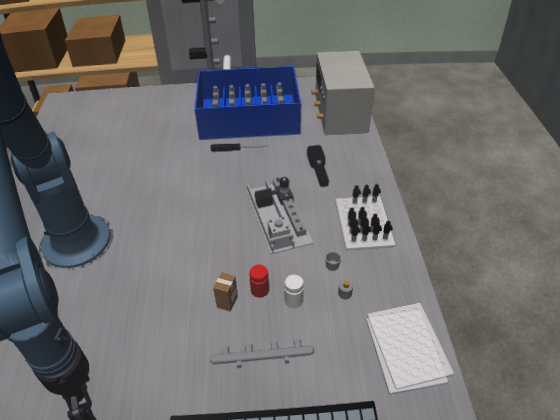

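```bash
cat > h.py <<'E'
import numpy as np,cv2,pickle
def cloud(d,T=None):
    h,w=d["depth"].shape
    v,u=np.mgrid[:h,:w].astype(float)
    K=np.array([[d["fx"],0,d["cx"]],[0,d["fy"],d["cy"]],[0,0,1]])
    a,b=(u-d["cx"])/d["fx"],(v-d["cy"])/d["fy"]
    x,y=a.copy(),b.copy()
    for _ in range(10):
        s=1+d["k1"]*(x*x+y*y);x,y=a/s,b/s
    z=d["depth"]
    P=np.stack([x*z,-y*z,-z],-1)
    T=d["cam_to_world"] if T is None else T
    P=P@T[:3,:3].T+T[:3,3]
    P[z<=0]=np.nan
    return P
def ray(d,u,v,z,T=None):
    "world point at height z on pixel u,v"
    a,b=(u-d["cx"])/d["fx"],(v-d["cy"])/d["fy"];x,y=a,b
    for _ in range(10):
        s=1+d["k1"]*(x*x+y*y);x,y=a/s,b/s
    T=d["cam_to_world"] if T is None else T
    r=T[:3,:3]@np.array([x,-y,-1]);c=T[:3,3]
    return c+r*(z-c[2])/r[2]
def topdown(Ps,cols,x0,x1,y0,y1,s=2):
    "x right, y up"
    H=np.full(((y1-y0)*s,(x1-x0)*s),-99.);C=np.zeros(H.shape+(3,),np.uint8)
    for P,c in zip(Ps,cols):
        P=P.reshape(-1,3);c=c.reshape(-1,3)
        m=(P[:,0]>x0)&(P[:,0]<x1)&(P[:,1]>y0)&(P[:,1]<y1)&(P[:,2]<130);P=P[m];c=c[m]
        o=np.argsort(P[:,2]);P=P[o];c=c[o]
        for i in (0,1,2):
          for j in (0,1,2):
            U=np.clip(((P[:,0]-x0)*s).astype(int)+i,0,H.shape[1]-1);V=np.clip(((y1-P[:,1])*s).astype(int)+j,0,H.shape[0]-1)
            k=P[:,2]>H[V,U];H[V[k],U[k]]=P[k,2];C[V[k],U[k]]=c[k]
    return H,C
E
python3 - <<'E'
from h import *
D=[pickle.load(open(f"pics/{n}.pkl","rb")) for n in("scene","side")]
for d in D:
    P=cloud(d);c=d["pixels"].astype(int)
    near=(P[...,0]>350)&(P[...,0]<900)&(P[...,1]>-600)&(P[...,1]<300)
    print("table z",np.nanmedian(P[near&(np.abs(P[...,2])<15)],0))
    red=near&(c[...,0]>120)&(c[...,1]<60)&(P[...,2]>10);print("red",np.nanmin(P[red],0),np.nanmax(P[red],0))
    br=near&(c[...,0]>c[...,2]+35)&(c[...,1]>70)&(P[...,2]>10);print("carton",np.nanpercentile(P[br],[1,99],axis=0),br.sum())
    for z0,z1 in((58,75),(76,90)):
        m=(near&(P[...,2]>z0)&(P[...,2]<z1)).astype(np.uint8)
        n,L,S,_=cv2.connectedComponentsWithStats(m)
        for i in range(1,n):
            if S[i,4]>12: q=P[L==i];print(z0,S[i],np.nanmin(q,0).round(),np.nanmax(q,0).round(),np.nanmean(q,0).round(1))
a=D[0]["pixels"][175:275,245:365];b=D[1]["pixels"][165:315,205:355]
im=np.zeros((600,800,3),np.uint8)
A=cv2.resize(a,(480,400),interpolation=cv2.INTER_CUBIC)
cv2.imwrite("pics/tray.png",cv2.resize(b,(600,600),interpolation=cv2.INTER_CUBIC)[:,:,::-1])
E
```

```text
table z [ 6.68275476e+02 -2.04777644e+02 -2.06645011e-01]
red [ 508.79504582 -236.37069676   29.09023979] [ 553.73142077 -192.72187317   82.03147022]
carton [[ 424.09047819 -270.3286468    11.20610004]
 [ 751.52029118 -211.08787969   86.25451801]] 537
58 [307 190  16   9  28] [530.  94.  58.] [578. 108.  62.] [554.7 101.4  59.3]
58 [330 200  12   8  46] [609. 104.  60.] [632. 128.  75.] [624.7 111.3  68.4]
58 [260 213  29  22 317] [562. -75.  58.] [619. -17.  75.] [595.  -48.9  65.5]
58 [162 214  22  14 123] [ 443. -272.   58.] [ 471. -215.   75.] [ 461.2 -247.5   66.6]
58 [189 232  21  13 103] [ 526. -237.   58.] [ 554. -193.   75.] [ 544.9 -218.5   66.4]
58 [377 261  11  10  64] [819.  67.  58.] [840.  85.  75.] [831.4  73.3  63.9]
58 [188 264  23  12 117] [ 607. -275.   58.] [ 637. -232.   75.] [ 629.1 -257.6   66.1]
58 [334 270  11  10  60] [785. -24.  58.] [810.  -8.  75.] [800.4 -18.2  63.6]
58 [386 270  11   9  65] [848.  66.  58.] [870.  85.  74.] [860.6  73.   64. ]
58 [323 276  11  10  67] [787. -55.  58.] [809. -39.  75.] [800.6 -48.   64.2]
58 [343 279  11  10  65] [818. 
[... 3466 characters left out ...]
 631. -256.   75.] [ 608.6 -268.6   66.1]
76 [280 177   9   8  53] [605. 103.  76.] [629. 132.  88.] [617.2 116.4  81. ]
76 [351 215   5   4  13] [788. -52.  76.] [799. -40.  80.] [793.5 -45.5  77.4]
76 [275 219   8   6  16] [579. -56.  76.] [598. -37.  80.] [588.6 -47.9  77. ]
76 [375 221   5   4  13] [849. -80.  76.] [860. -69.  80.] [854.2 -75.   77.9]
76 [353 223   5   4  13] [788. -82.  76.] [799. -70.  81.] [793.4 -75.6  77.6]
76 [250 264  18  16 200] [ 506. -236.   76.] [ 549. -190.   83.] [ 527.4 -213.4   79.2]
76 [213 272  23  23 311] [ 416. -274.   76.] [ 470. -213.   89.] [ 443.1 -244.8   83.2]
76 [285 274  18  16 211] [ 590. -276.   76.] [ 632. -229.   85.] [ 611.1 -253.    79.2]
```

View pics/tray.png

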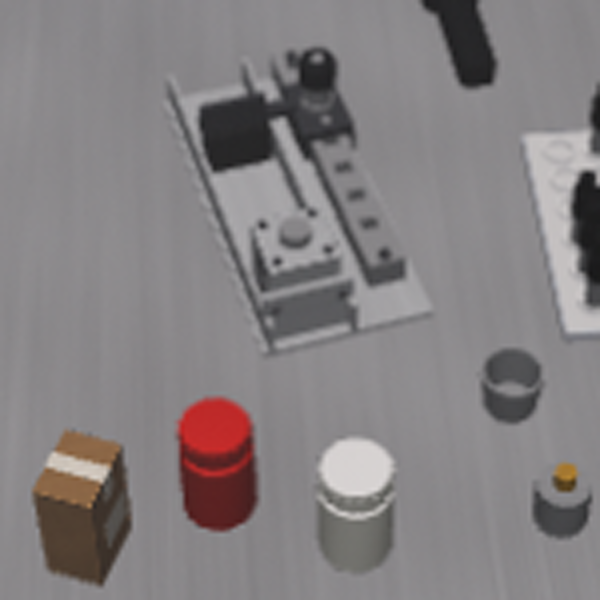

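Run:
```python
from h import *
D=[pickle.load(open(f"pics/{n}.pkl","rb")) for n in("scene","side")]
def box(P,lo,hi):return P[(P[...,0]>lo[0])&(P[...,0]<hi[0])&(P[...,1]>lo[1])&(P[...,1]<hi[1])&(P[...,2]>lo[2])&(P[...,2]<hi[2])]
for d in D:
    P=cloud(d)
    for n,lo,hi in(("carton",(400,-300,83),(490,-200,92)),("block",(540,-90,59),(640,0,66)),("jar",(570,-290,78),(650,-215,85)),("plate",(510,80,57),(590,120,64)),("knob",(595,95,79),(640,140,90)),("rail",(590,-110,23),(690,80,28.5))):
        q=box(P,lo,hi)
        if len(q)<5: print(n,len(q));continue
        r=cv2.minAreaRect(q[:,:2].astype(np.float32));print(n,len(q),np.round(r[0],1),np.round(r[1],1),round(r[2],1),"z",np.median(q[:,2]).round(1))
from station import imaging
print(imaging.snapshot("wrist")["mount"].round(3).tolist())
```

```text
carton 178 [ 445.4 -242.7] [48.2 40.2] 69.8 z 84.4
block 214 [590.  -46.9] [51.5 50.9] 13.4 z 64.5
jar 214 [ 613.1 -253.6] [44.1 42.3] 17.5 z 79.2
plate 38 [552.8 102.3] [51.2  9.4] 12.7 z 58.5
knob 61 [618.7 117. ] [25.4 26.4] 23.8 z 81.2
rail 492 [6.292e+02 3.000e-01] [ 77.1 159.2] 0.4 z 25.4
carton 181 [ 442.1 -243.9] [53.6 38.3] 67.0 z 84.7
block 134 [589.1 -44.5] [50.6 54.2] 13.3 z 63.8
jar 152 [ 611.1 -252.1] [43.9 40.7] 72.5 z 79.8
plate 31 [553.2 103.2] [48.1  9.4] 10.5 z 60.0
knob 36 [616.1 117.9] [25.7 21.9] 75.0 z 82.3
rail 259 [628.9  -0.9] [162.   76.1] 89.4 z 25.8
[[-0.001, 0.949, 0.314, 79.95], [1.0, 0.001, -0.0, -0.43], [-0.001, 0.314, -0.949, -133.706], [0.0, 0.0, 0.0, 1.0]]
```

```bash
cat >> h.py <<'E'
def yaw(R): return np.degrees(np.arctan2(R[1,0],R[0,0]))
def plan(s,pts,maxs=45,maxt=8):
    "pts: list of (x,y,z,xyaw,opening m); prints rows from the measured pose"
    from scipy.spatial.transform import Rotation as Ro
    p=np.array(s["ee_pos"],float);R=np.array(s["eef_rot"],float)
    R=Ro.from_euler("z",yaw(R),degrees=True).as_matrix()@np.diag([1,-1,-1.])
    for x,y,z,a,o in pts:
        t=np.array([x,y,z],float);da=(a-yaw(R)+180)%360-180
        n=max(1,int(np.ceil(max(np.linalg.norm(t-p)/maxs,abs(da)/maxt))));st=(t-p)/n
        print("->",x,y,z,a,"n",n)
        for i in range(n):
            v=R.T@st/1000
            print([round(float(k),4) for k in v]+[0,0,round(-da/n,2),o],end=",\n")
            R=R@Ro.from_euler("z",-da/n,degrees=True).as_matrix()
        p=t
E
python3 -c "
from h import *;from station import robot
plan(robot.state(),[(560,-30,330,103.6,0.085)])"
```

```text
-> 560 -30 330 103.6 n 16
[0.0322, -0.0267, -0.0057, 0, 0, np.float64(-5.21), 0.085],
[0.0345, -0.0237, -0.0057, 0, 0, np.float64(-5.21), 0.085],
[0.0365, -0.0205, -0.0057, 0, 0, np.float64(-5.21), 0.085],
[0.0382, -0.0171, -0.0057, 0, 0, np.float64(-5.21), 0.085],
[0.0396, -0.0135, -0.0057, 0, 0, np.float64(-5.21), 0.085],
[0.0407, -0.0099, -0.0057, 0, 0, np.float64(-5.21), 0.085],
[0.0414, -0.0061, -0.0057, 0, 0, np.float64(-5.21), 0.085],
[0.0418, -0.0023, -0.0057, 0, 0, np.float64(-5.21), 0.085],
[0.0418, 0.0015, -0.0057, 0, 0, np.float64(-5.21), 0.085],
[0.0415, 0.0053, -0.0057, 0, 0, np.float64(-5.21), 0.085],
[0.0409, 0.009, -0.0057, 0, 0, np.float64(-5.21), 0.085],
[0.0399, 0.0127, -0.0057, 0, 0, np.float64(-5.21), 0.085],
[0.0386, 0.0162, -0.0057, 0, 0, np.float64(-5.21), 0.085],
[0.0369, 0.0197, -0.0057, 0, 0, np.float64(-5.21), 0.085],
[0.035, 0.023, -0.0057, 0, 0, np.float64(-5.21), 0.085],
[0.0328, 0.026, -0.0057, 0, 0, np.float64(-5.21), 0.085],
```

drive_tool(
  series=[
    [[0.032,-0.027,-0.006,0,0,-5.2,0.085],[0.0345,-0.024,-0.006,0,0,-5.2,0.085],[0.0365,-0.0205,-0.006,0,0,-5.2,0.085],[0.038,-0.017,-0.006,0,0,-5.2,0.085],[0.0395,-0.0135,-0.006,0,0,-5.2,0.085],[0.0405,-0.01,-0.006,0,0,-5.2,0.085],[0.0415,-0.006,-0.006,0,0,-5.2,0.085],[0.042,-0.002,-0.006,0,0,-5.2,0.085]],
  ],
)

```text
time: 0.95
ee_pos: [392.7, -318.5, 287.3]
eef_rot: [[0.469, 0.883, -0.0], [0.883, -0.469, -0.0], [-0.0, -0.0, -1.0]]
contact_force: [0.9, -1.3, 1.1]
opening: 84.9
finger_force: 0.0
```

drive_tool(
  series=[
    [[0.042,0.0015,-0.006,0,0,-5.2,0.085],[0.0415,0.005,-0.006,0,0,-5.2,0.085],[0.041,0.009,-0.006,0,0,-5.2,0.085],[0.04,0.0125,-0.006,0,0,-5.2,0.085],[0.0385,0.016,-0.006,0,0,-5.2,0.085],[0.037,0.02,-0.006,0,0,-5.2,0.085],[0.035,0.023,-0.006,0,0,-5.2,0.085],[0.033,0.026,-0.006,0,0,-5.2,0.085],[0,0,0,0,0,0,0.085],[0,0,0,0,0,0,0.085]],
  ],
)

```text
time: 1.95
ee_pos: [560.8, -28.6, 335.0]
eef_rot: [[-0.235, 0.972, -0.001], [0.972, 0.235, 0.0], [0.0, -0.0, -1.0]]
contact_force: [0.2, -0.6, -0.5]
opening: 84.9
finger_force: 0.0
```

```bash
cat >> h.py <<'E'
def wrist(name):
    from station import robot,imaging
    s=robot.state();d=imaging.snapshot("wrist")
    T=np.eye(4);T[:3,:3]=s["eef_rot"];T[:3,3]=s["ee_pos"]
    d["cam_to_world"]=T@d["mount"];pickle.dump(d,open(f"pics/{name}.pkl","wb"))
    cv2.imwrite(f"pics/{name}.png",cv2.resize(d["pixels"],(800,600),interpolation=cv2.INTER_CUBIC)[:,:,::-1])
    print(s["time"],np.round(s["ee_pos"],1),yaw(np.array(s["eef_rot"])),np.array(s["eef_rot"])[:,2].round(4))
    return d
E
python3 - <<'E'
from h import *
d=wrist("w1");P=cloud(d)
print(d["fx"],d["k1"])
for n,lo,hi in(("carton",(400,-300,83),(490,-200,92)),("block",(540,-90,59),(640,0,66)),("jar",(570,-290,77),(650,-215,85)),("plate",(510,80,57),(590,120,64)),("knob",(595,95,79),(640,140,90)),("floor",(400,-200,-5),(700,200,3))):
    m=np.all((P>lo)&(P<hi),-1);q=P[m]
    if len(q)<5: print(n,len(q));continue
    r=cv2.minAreaRect(q[:,:2].astype(np.float32));print(n,len(q),np.round(r[0],1),np.round(r[1],1),round(r[2],1),"z",np.median(q[:,2]).round(1))
E
```

```text
1.95 [560.8 -28.6 335. ] 103.59577955593404 [-6.e-04  3.e-04 -1.e+00]
330.4423362356811 0.00528542023733674
carton 2
block 1059 [586.9 -45.1] [49.8 50.1] 13.6 z 64.8
jar 647 [ 608.9 -251.1] [43.3 43.6] 82.8 z 79.0
plate 262 [551.4 102.8] [49.6  5.5] 13.6 z 59.0
knob 534 [615.8 118.8] [26.2 26.3] 55.8 z 81.1
floor 43612 [ 5.5e+02 -1.0e-01] [300.  399.9] 0.0 z -0.8
```

View pics/w1.png

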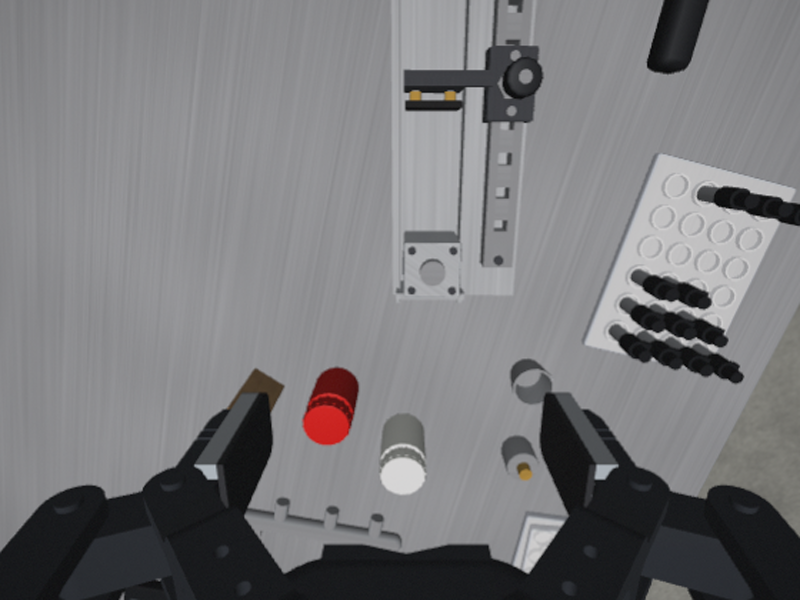

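```bash
python3 -c "
from h import *;from station import robot
plan(robot.state(),[(610,-251.5,120,103.6,0.085),(610,-251.5,41,103.6,0.085)])"
```

```text
-> 610 -251.5 120 103.6 n 7
[-0.0323, -0.0004, 0.0307, 0, 0, np.float64(-0.03), 0.085],
[-0.0323, -0.0004, 0.0307, 0, 0, np.float64(-0.03), 0.085],
[-0.0323, -0.0004, 0.0307, 0, 0, np.float64(-0.03), 0.085],
[-0.0323, -0.0005, 0.0307, 0, 0, np.float64(-0.03), 0.085],
[-0.0323, -0.0005, 0.0307, 0, 0, np.float64(-0.03), 0.085],
[-0.0323, -0.0005, 0.0307, 0, 0, np.float64(-0.03), 0.085],
[-0.0323, -0.0005, 0.0307, 0, 0, np.float64(-0.03), 0.085],
-> 610 -251.5 41 103.6 n 2
[0.0, 0.0, 0.0395, 0, 0, np.float64(-0.0), 0.085],
[0.0, 0.0, 0.0395, 0, 0, np.float64(-0.0), 0.085],
```

drive_tool(
  series=[
    [[-0.0323,-0.0005,0.0307,0,0,0,0.085],[-0.0323,-0.0005,0.0307,0,0,0,0.085],[-0.0323,-0.0005,0.0307,0,0,0,0.085],[-0.0323,-0.0005,0.0307,0,0,0,0.085],[-0.0323,-0.0005,0.0307,0,0,0,0.085],[-0.0323,-0.0005,0.0307,0,0,0,0.085],[-0.0323,-0.0005,0.0307,0,0,0,0.085],[0,0,0.03,0,0,0,0.085],[0,0,0.03,0,0,0,0.085],[0,0,0,0,0,0,0.085]],
  ],
)

```text
time: 3.0
ee_pos: [603.2, -252.5, 54.4]
eef_rot: [[-0.228, 0.974, -0.012], [0.974, 0.228, 0.003], [0.005, -0.011, -1.0]]
contact_force: [-1.5, 0.1, -0.6]
opening: 85.0
finger_force: 0.0
```

drive_tool(
  series=[
    [[0,0,0,0,0,0,0.085],[0,0,0,0,0,0,0.085]],
  ],
)

```text
time: 3.2
ee_pos: [610.9, -252.0, 62.5]
eef_rot: [[-0.231, 0.973, 0.003], [0.973, 0.231, -0.002], [-0.002, 0.003, -1.0]]
contact_force: [0.3, -0.1, 0.1]
opening: 85.2
finger_force: 0.0
```

```bash
python3 -c "
from h import *;from station import robot
d=wrist('w2');P=cloud(d)
q=P[np.all((P>(570,-290,70))&(P<(650,-215,85)),-1)];print(len(q),q.min(0),q.max(0))
plan(robot.state(),[(610,-251.5,41,103.6,0.085)])"
```

```text
3.2 [ 610.9 -252.    62.5] 103.36891328909098 [ 0.003  -0.0016 -1.    ]
8912 [ 570.00198396 -274.10392479   70.00935615] [ 649.985433   -228.23094376   84.98246427]
-> 610 -251.5 41 103.6 n 1
[0.0005, -0.0013, 0.022, 0, 0, np.float64(-0.2), 0.085],
```

drive_tool(
  series=[
    [[0,-0.001,0.011,0,0,-0.2,0.085],[0,0,0.011,0,0,0,0.085],[0,0,0,0,0,0,0.085],[0,0,0,0,0,0,0.04],[0,0,0,0,0,0,0.04],[0,0,0,0,0,0,0.04],[0,0,0,0,0,0,0.04],[0,0,0,0,0,0,0.04]],
  ],
  newtons=45,
)

```text
time: 4.05
ee_pos: [609.7, -251.2, 39.1]
eef_rot: [[-0.236, 0.972, 0.002], [0.972, 0.236, -0.0], [-0.001, 0.002, -1.0]]
contact_force: [1.2, -0.5, 2.3]
opening: 46.7
finger_force: 46.9
```

```bash
python3 -c "
from h import *;from station import robot
d=wrist('w3')
print(robot.state()['opening'],robot.state()['finger_force'])"
```

```text
4.05 [ 609.7 -251.2   39.1] 103.62260963646916 [ 1.8e-03 -3.0e-04 -1.0e+00]
46.663154413084314 46.85758173465729
```

View pics/w3.png

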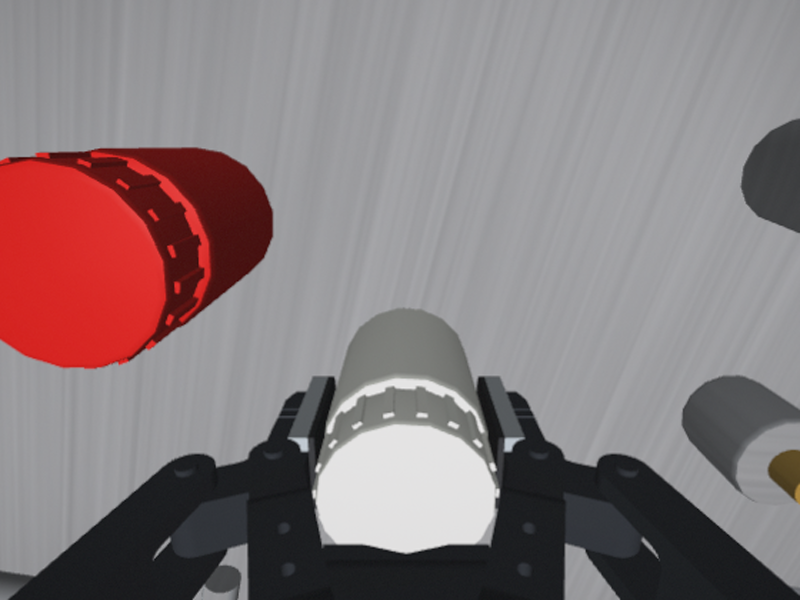

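```bash
python3 -c "
from h import *
d=pickle.load(open('pics/w3.pkl','rb'))
s=np.array([609.7,-251.2,39.1]);R=np.array([[-0.236, 0.972, 0.0], [0.972, 0.236, 0], [0,0, -1.0]])
print(d['cx'],d['cy'])
P=cloud(d);m=np.abs(P[...,2]-80)<4
c=d['pixels'].astype(int).min(-1)>200
q=(P[m&c]-s)@R;print(len(q),q.min(0),q.max(0),np.median(q,0), np.median(P[m&c][:,2]))
for u in(315,497): print(R.T@(ray(d,u*.7,500*.7,80)-s))
for u in(328,332,478,474): print(R.T@(ray(d,u*.7,378*.7,50)-s))
"
```

```text
283.9168163979632 211.78896704388876
8889 [-16.66736108 -24.1649094  -41.99559324] [ 22.43191009  20.98271858 -36.90325297] [  2.45752839  -1.12227365 -39.98983602] 79.08983602201015
[  0.5308732  -22.90489965 -40.9       ]
[  0.39372123  20.84616085 -40.9       ]
[ 17.52079582 -23.50249332 -10.9       ]
[ 17.51779026 -22.34584386 -10.9       ]
[ 17.42058499  19.92012204 -10.9       ]
[ 17.42292232  18.7614985  -10.9       ]
```

```bash
python3 -c "
from h import *;from station import robot
plan(robot.state(),[(610,-251.5,145,103.6,0.04),(576.3,6.3,145,103.6,0.04)],maxs=36)"
```

```text
-> 610 -251.5 145 103.6 n 3
[-0.0001, 0.0001, -0.0353, 0, 0, np.float64(0.01), 0.04],
[-0.0001, 0.0001, -0.0353, 0, 0, np.float64(0.01), 0.04],
[-0.0001, 0.0001, -0.0353, 0, 0, np.float64(0.01), 0.04],
-> 576.3 6.3 145 103.6 n 8
[0.0323, 0.0035, 0.0, 0, 0, np.float64(-0.0), 0.04],
[0.0323, 0.0035, 0.0, 0, 0, np.float64(-0.0), 0.04],
[0.0323, 0.0035, 0.0, 0, 0, np.float64(-0.0), 0.04],
[0.0323, 0.0035, 0.0, 0, 0, np.float64(-0.0), 0.04],
[0.0323, 0.0035, 0.0, 0, 0, np.float64(-0.0), 0.04],
[0.0323, 0.0035, 0.0, 0, 0, np.float64(-0.0), 0.04],
[0.0323, 0.0035, 0.0, 0, 0, np.float64(-0.0), 0.04],
[0.0323, 0.0035, 0.0, 0, 0, np.float64(-0.0), 0.04],
```

drive_tool(
  series=[
    [[0,0,-0.02,0,0,0,0.04],[0,0,-0.036,0,0,0,0.04],[0,0,-0.036,0,0,0,0.04],[0.01,0.001,-0.014,0,0,0,0.04],[0.03,0.0033,0,0,0,0,0.04],[0.035,0.0037,0,0,0,0,0.04],[0.035,0.0037,0,0,0,0,0.04],[0.035,0.0037,0,0,0,0,0.04],[0.035,0.0037,0,0,0,0,0.04],[0.035,0.0037,0,0,0,0,0.04]],
  ],
)

```text
time: 5.1
ee_pos: [578.2, -34.7, 142.8]
eef_rot: [[-0.236, 0.972, -0.003], [0.972, 0.236, 0.0], [0.001, -0.003, -1.0]]
contact_force: [0.8, 0.3, -2.5]
opening: 46.8
finger_force: 46.7
```

drive_tool(
  series=[
    [[0.025,0.003,0,0,0,0,0.04],[0.015,0.002,0,0,0,0,0.04],[0.003,0,0,0,0,0,0.04],[0,0,0,0,0,0,0.04],[0,0,0,0,0,0,0.04],[0,0,0,0,0,0,0.04]],
  ],
)

```text
time: 5.7
ee_pos: [575.3, 3.6, 144.2]
eef_rot: [[-0.232, 0.973, -0.0], [0.973, 0.232, -0.001], [-0.001, -0.0, -1.0]]
contact_force: [0.2, -0.7, -2.2]
opening: 46.6
finger_force: 46.7
```

```bash
python3 -c "
from h import *;from station import robot
d=wrist('w4')
print(robot.state()['opening'],robot.state()['finger_force'],robot.state()['contact_force'])
plan(robot.state(),[(576.3,6.3,60,103.6,0.04)])"
```

```text
5.7 [575.3   3.6 144.2] 103.41154302093712 [-2.0e-04 -1.1e-03 -1.0e+00]
46.878487749067105 46.678383350372314 [ 0.28900149 -0.72182865 -1.72986895]
-> 576.3 6.3 60 103.6 n 2
[0.001, 0.0008, 0.0421, 0, 0, np.float64(-0.08), 0.04],
[0.001, 0.0008, 0.0421, 0, 0, np.float64(-0.08), 0.04],
```

View pics/w4.png

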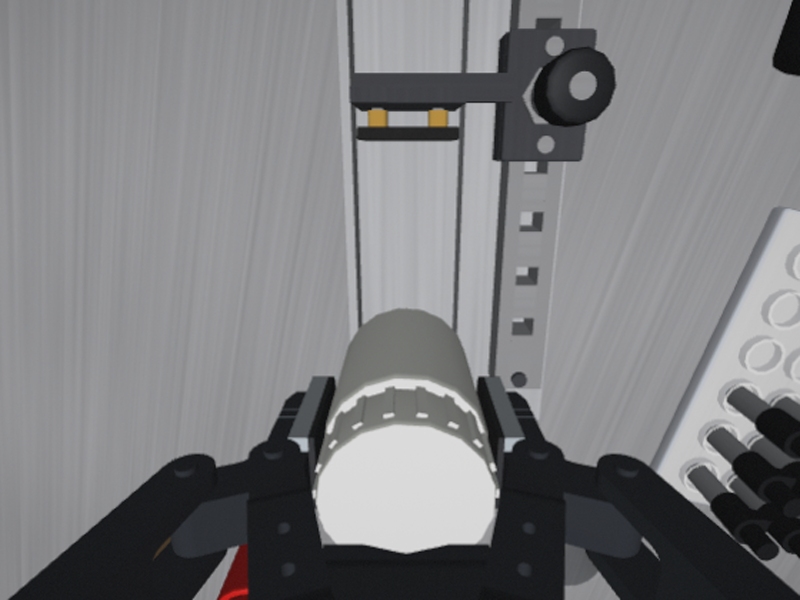

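```bash
python3 -c "
from h import *
d=pickle.load(open('pics/w4.pkl','rb'));P=cloud(d)
a=np.radians(13.6);X=np.array([np.cos(a),np.sin(a)]);Y=np.array([-X[1],X[0]])
o=np.array([568.1,35.2])
t=np.stack([(P[...,:2]-o)@X,(P[...,:2]-o)@Y,P[...,2]],-1)
for y0 in range(-20,60,20):
  m=(t[...,1]>y0)&(t[...,1]<y0+10)
  for lo,hi in((-40,-20),(20,40)):
    q=t[m&(t[...,0]>lo)&(t[...,0]<hi)&(t[...,2]>26)&(t[...,2]<33)];print(y0,lo,len(q),np.percentile(q[:,0],[3,50,97]).round(1) if len(q) else '',np.median(q[:,2]) if len(q) else '')
q=t[(t[...,0]>45)&(t[...,0]<90)&(t[...,1]>-40)&(t[...,1]<35)&(abs(t[...,2]-26)<2.5)]
print('rail',np.percentile(q[:,0],[1,99]))
q=t[(abs(t[...,0]-66)<20)&(abs(t[...,1]-70)<20)&(t[...,2]>79)];print('knob',q.min(0),q.max(0))
q=t[(abs(t[...,0])<28)&(abs(t[...,1]-52)<8)&(t[...,2]>42)&(t[...,2]<47)];print('pad',np.percentile(q,[1,99],axis=0))
"
```

```text
-20 -40 66 [-32.3 -30.7 -29. ] 29.109796902885677
-20 20 67 [27.2 28.9 30.7] 28.93624116473424
0 -40 70 [-32.4 -30.6 -28.8] 29.06680906286131
0 20 73 [27.2 29.1 31.1] 29.09833819143492
20 -40 78 [-32.3 -30.5 -28.6] 28.897056711152374
20 20 80 [27.3 29.1 31.2] 29.139962772868557
40 -40 82 [-32.4 -30.5 -28.5] 28.78549897825394
40 20 91 [27.5 29.2 31.3] 29.068089616169857
rail [51.14201796 79.14677502]
knob [51.92843549 56.94350237 79.01604041] [78.69499005 83.4156539  84.18112907]
pad [[-23.74445362  51.81978383  42.01576992]
 [ 22.88275574  57.61248333  44.6666458 ]]
```

drive_tool(
  series=[
    [[0.0025,0.0005,0.03,0,0,0,0.04],[0,0,0.03,0,0,0,0.04],[0,0,0.018,0,0,0,0.04],[0,0,0.008,0,0,0,0.04],[0,0,0.004,0,0,0,0.04],[0,0,0,0,0,0,0.04],[0,0,0,0,0,0,0.04],[0,0,0,0,0,0,0.04]],
  ],
)

```text
time: 6.55
ee_pos: [576.1, 8.8, 55.7]
eef_rot: [[-0.235, 0.972, 0.003], [0.972, 0.235, -0.0], [-0.001, 0.002, -1.0]]
contact_force: [1.0, 0.2, -2.4]
opening: 46.9
finger_force: 46.7
```

drive_tool(
  series=[
    [[-0.002,-0.001,0.005,0,0,0,0.04],[0,0,0.004,0,0,0,0.04],[0,0,0.002,0,0,0,0.04],[0,0,0.001,0,0,0,0.04],[0,0,0,0,0,0,0.04],[0,0,0,0,0,0,0.04]],
  ],
)

```text
time: 7.15
ee_pos: [574.1, 6.1, 43.1]
eef_rot: [[-0.235, 0.972, -0.001], [0.972, 0.235, -0.001], [-0.001, -0.002, -1.0]]
contact_force: [-2.6, -1.2, 5.1]
opening: 46.9
finger_force: 47.2
```

drive_tool(
  series=[
    [[0,0.001,-0.0005,0,0,0,0.065],[0,0,0,0,0,0,0.065],[0,0,0,0,0,0,0.07],[0,0,-0.015,0,0,0,0.07],[0,0,-0.04,0,0,0,0.08],[0,0,-0.045,0,0,0,0.085],[0,0,-0.045,0,0,0,0.085]],
  ],
)

```text
time: 7.85
ee_pos: [575.2, 7.0, 190.1]
eef_rot: [[-0.236, 0.972, 0.0], [0.972, 0.236, 0.0], [0.0, 0.0, -1.0]]
contact_force: [0.7, -0.2, 0.7]
opening: 84.9
finger_force: 0.0
```

```bash
python3 -c "
from h import *;from station import robot
plan(robot.state(),[(480,-110,280,155,0.085),(455,-190,280,158,0.085)])"
```

```text
-> 480 -110 280 155 n 7
[-0.013, -0.0172, -0.0128, 0, 0, np.float64(-7.34), 0.085],
[-0.0107, -0.0187, -0.0128, 0, 0, np.float64(-7.34), 0.085],
[-0.0083, -0.0199, -0.0128, 0, 0, np.float64(-7.34), 0.085],
[-0.0057, -0.0208, -0.0128, 0, 0, np.float64(-7.34), 0.085],
[-0.003, -0.0213, -0.0128, 0, 0, np.float64(-7.34), 0.085],
[-0.0002, -0.0215, -0.0128, 0, 0, np.float64(-7.34), 0.085],
[0.0025, -0.0214, -0.0128, 0, 0, np.float64(-7.34), 0.085],
-> 455 -190 280 158 n 2
[-0.0056, -0.0415, 0.0, 0, 0, np.float64(-1.5), 0.085],
[-0.0045, -0.0417, 0.0, 0, 0, np.float64(-1.5), 0.085],
```

```bash
python3 -c "
from h import *;from station import robot
plan(robot.state(),[(500,-265,240,158,0.085)])"
```

```text
-> 500 -265 240 158 n 7
[-0.0352, -0.0196, -0.0071, 0, 0, np.float64(-7.76), 0.085],
[-0.0323, -0.0242, -0.0071, 0, 0, np.float64(-7.76), 0.085],
[-0.0287, -0.0283, -0.0071, 0, 0, np.float64(-7.76), 0.085],
[-0.0246, -0.0319, -0.0071, 0, 0, np.float64(-7.76), 0.085],
[-0.0201, -0.035, -0.0071, 0, 0, np.float64(-7.76), 0.085],
[-0.0152, -0.0374, -0.0071, 0, 0, np.float64(-7.76), 0.085],
[-0.01, -0.0391, -0.0071, 0, 0, np.float64(-7.76), 0.085],
```

drive_tool(
  series=[
    [[-0.035,-0.0195,-0.007,0,0,-7.8,0.085],[-0.0325,-0.024,-0.007,0,0,-7.8,0.085],[-0.0285,-0.0285,-0.007,0,0,-7.8,0.085],[-0.0245,-0.032,-0.007,0,0,-7.8,0.085],[-0.02,-0.035,-0.007,0,0,-7.8,0.085],[-0.015,-0.0375,-0.007,0,0,-7.8,0.085],[-0.01,-0.039,-0.007,0,0,-7.8,0.085],[0,0,0,0,0,0,0.085],[0,0,0,0,0,0,0.085]],
  ],
)

```text
time: 8.75
ee_pos: [500.0, -266.7, 237.9]
eef_rot: [[-0.927, 0.375, 0.001], [0.375, 0.927, -0.0], [-0.001, 0.0, -1.0]]
contact_force: [0.8, 1.2, -0.7]
opening: 85.3
finger_force: 0.0
```

```bash
python3 -c "
from h import *;from station import robot
d=wrist('w5');P=cloud(d)
q=P[np.all((P>(400,-300,80))&(P<(490,-200,92)),-1)];c=cv2.minAreaRect(q[:,:2].astype(np.float32));print(c,len(q),np.median(q[:,2]))
"
```

```text
8.75 [ 500.  -266.7  237.9] 157.95931551252903 [ 1.2e-03 -4.0e-04 -1.0e+00]
((441.5140686035156, -242.76821899414062), (50.0462760925293, 38.460533142089844), 67.9261245727539) 2731 84.1635240648501
```

View pics/w5.png

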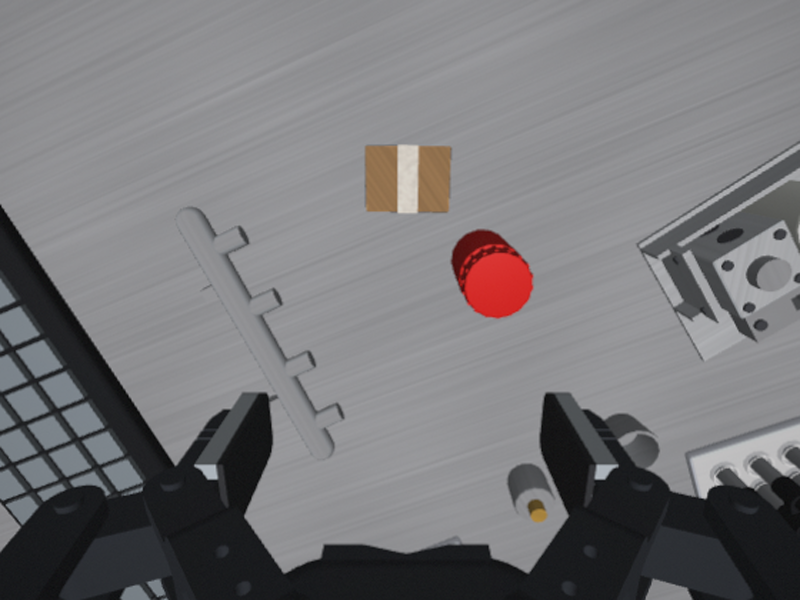

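```bash
python3 -c "
from h import *;from station import robot
plan(robot.state(),[(442,-241.7,130,158,0.085)])"
```

```text
-> 442 -241.7 130 158 n 3
[0.021, -0.0002, 0.0359, 0, 0, np.float64(0.05), 0.085],
[0.021, -0.0002, 0.0359, 0, 0, np.float64(0.05), 0.085],
[0.021, -0.0002, 0.0359, 0, 0, np.float64(0.05), 0.085],
```

drive_tool(
  series=[
    [[0.021,0.0005,0.036,0,0,0,0.085],[0.021,0.0005,0.036,0,0,0,0.085],[0.021,0,0.036,0,0,0,0.085],[0,0,0,0,0,0,0.085],[0,0,0.03,0,0,0,0.085],[0,0,0.03,0,0,0,0.085],[0,0,0.01,0,0,0,0.085],[0,0,0,0,0,0,0.085],[0,0,0,0,0,0,0.085],[0,0,0,0,0,0,0.085]],
  ],
)

```text
time: 9.8
ee_pos: [444.1, -241.3, 60.7]
eef_rot: [[-0.929, 0.371, 0.003], [0.371, 0.929, -0.002], [-0.004, -0.0, -1.0]]
contact_force: [0.8, 0.8, -0.3]
opening: 85.2
finger_force: 0.0
```

drive_tool(
  series=[
    [[0.0015,0,0.01,0,0,0,0.085],[0,0,0.006,0,0,0,0.085],[0,0,0,0,0,0,0.07],[0,0,0,0,0,0,0.045],[0,0,0,0,0,0,0.045],[0,0,0,0,0,0,0.045],[0,0,0,0,0,0,0.045],[0,0,0,0,0,0,0.045]],
  ],
  newtons=40,
)

```text
time: 10.6
ee_pos: [441.0, -240.3, 43.0]
eef_rot: [[-0.929, 0.371, 0.0], [0.371, 0.929, -0.0], [-0.0, 0.0, -1.0]]
contact_force: [0.2, -0.1, -0.9]
opening: 49.6
finger_force: 42.4
```

drive_tool(
  series=[
    [[0,0,-0.02,0,0,0,0.045],[0,0,-0.04,0,0,0,0.045],[0,0,-0.04,0,0,0,0.045],[0,0,-0.04,0,0,0,0.045],[0,0,0,0,0,0,0.045]],
  ],
)

```text
time: 11.1
ee_pos: [445.2, -242.0, 188.9]
eef_rot: [[-0.929, 0.371, 0.011], [0.371, 0.929, -0.007], [-0.012, -0.002, -1.0]]
contact_force: [1.4, -0.2, -1.4]
opening: 49.8
finger_force: 42.3
```

```bash
python3 -c "
from h import *;from station import robot
d=wrist('w6');s=robot.state();print(s['opening'],s['finger_force'],s['contact_force'])
P=cloud(d);R=np.array(s['eef_rot']);t=(P-np.array(s['ee_pos']))@R
q=t[(abs(t[...,0])<40)&(abs(t[...,1])<40)&(t[...,2]<-33)&(t[...,2]>-44)];print(len(q),np.percentile(q,[1,50,99],axis=0))
# target: tray (0,22)
a=np.radians(13.6);X=np.array([np.cos(a),np.sin(a)]);Y=np.array([-X[1],X[0]])
g=np.array([568.5,35.3])+22*Y;print(g)
plan(s,[(g[0],g[1],185,103.6,0.045)],maxs=38)"
```

```text
11.1 [ 445.2 -242.   188.9] 158.22220243647809 [ 0.0105 -0.0067 -0.9999]
49.88418636552741 42.320955991744995 [-0.74536567  0.93049977 -1.56884801]
7788 [[-14.16510525 -36.51965935 -43.98934024]
 [ 11.05725806   0.09521863 -43.23864439]
 [ 16.1949649   36.35689571 -33.3149877 ]]
[563.32687351  56.68314201]
-> 563.326873511743 56.68314201272801 185 103.6 n 9
[-0.0001, 0.0357, 0.0001, 0, 0, np.float64(6.07), 0.045],
[0.0037, 0.0355, 0.0001, 0, 0, np.float64(6.07), 0.045],
[0.0074, 0.0349, 0.0001, 0, 0, np.float64(6.07), 0.045],
[0.011, 0.0339, 0.0001, 0, 0, np.float64(6.07), 0.045],
[0.0146, 0.0326, 0.0001, 0, 0, np.float64(6.07), 0.045],
[0.0179, 0.0309, 0.0001, 0, 0, np.float64(6.07), 0.045],
[0.0211, 0.0288, 0.0001, 0, 0, np.float64(6.07), 0.045],
[0.024, 0.0264, 0.0001, 0, 0, np.float64(6.07), 0.045],
[0.0267, 0.0237, 0.0001, 0, 0, np.float64(6.07), 0.045],
```

drive_tool(
  series=[
    [[0,0.0355,0,0,0,6.1,0.045],[0.0035,0.0355,0,0,0,6.1,0.045],[0.0075,0.035,0,0,0,6.1,0.045],[0.011,0.034,0,0,0,6.1,0.045],[0.0145,0.0325,0,0,0,6.1,0.045],[0.018,0.031,0,0,0,6.1,0.045],[0.021,0.029,0,0,0,6.1,0.045],[0.024,0.0265,0,0,0,6,0.045],[0.0265,0.0235,0,0,0,6,0.045]],
  ],
)

```text
time: 12.05
ee_pos: [560.5, 58.3, 180.5]
eef_rot: [[-0.23, 0.973, -0.004], [0.973, 0.23, -0.0], [0.001, -0.004, -1.0]]
contact_force: [0.9, -0.5, -1.5]
opening: 49.6
finger_force: 42.1
```

drive_tool(
  series=[
    [[0,0,0,0,0,0,0.045],[0,0,0,0,0,0,0.045],[0,0,0,0,0,0,0.045]],
  ],
)

```text
time: 12.35
ee_pos: [560.5, 55.5, 181.2]
eef_rot: [[-0.233, 0.973, -0.003], [0.973, 0.233, -0.001], [-0.001, -0.004, -1.0]]
contact_force: [0.6, -1.4, -0.3]
opening: 49.5
finger_force: 42.2
```

```bash
python3 -c "
from h import *;from station import robot
d=wrist('w7');s=robot.state();print(s['opening'],s['contact_force'])
a=np.radians(13.6);X=np.array([np.cos(a),np.sin(a)]);Y=np.array([-X[1],X[0]])
o=np.array([568.5,35.3]);e=np.array(s['ee_pos'])[:2]-o;print('tcp tray',e@X,e@Y)
P=cloud(d);t=np.stack([(P[...,:2]-o)@X,(P[...,:2]-o)@Y,P[...,2]],-1)
for lo,hi in((-40,-20),(20,40)):
    q=t[(t[...,1]>45)&(t[...,1]<60)&(t[...,0]>lo)&(t[...,0]<hi)&(abs(t[...,2]-29.5)<3)];print(len(q),np.percentile(q[:,0],[3,50,97]).round(1) if len(q) else '')
z=s['ee_pos'][2]
q=t[(abs(t[...,0])<23)&(t[...,2]>z+33)&(t[...,2]<z+44)];print('carton top',np.percentile(q,[1,50,99],axis=0))
g=o+24*Y
plan(s,[(g[0],g[1],90,103.6,0.045)],maxs=38)"
```

```text
12.35 [560.5  55.5 181.2] 103.46287394157795 [-0.0035 -0.0013 -1.    ]
49.29837154861304 [-1.37250757  0.34712074 -1.48832804]
tcp tray -2.892942992993249 21.03843107122838
85 [-32.9 -30.7 -21.2]
87 [25.1 28.7 30.7]
carton top [[-22.54819129   8.15427866 214.9901888 ]
 [ -1.53442276  27.20845769 222.25927899]
 [ 20.55526981  38.89145001 223.71907351]]
-> 562.8565892855379 58.627064013885104 90 103.6 n 3
[0.001, 0.001, 0.0305, 0, 0, np.float64(-0.07), 0.045],
[0.001, 0.001, 0.0305, 0, 0, np.float64(-0.07), 0.045],
[0.001, 0.001, 0.0305, 0, 0, np.float64(-0.07), 0.045],
```

View pics/w7.png

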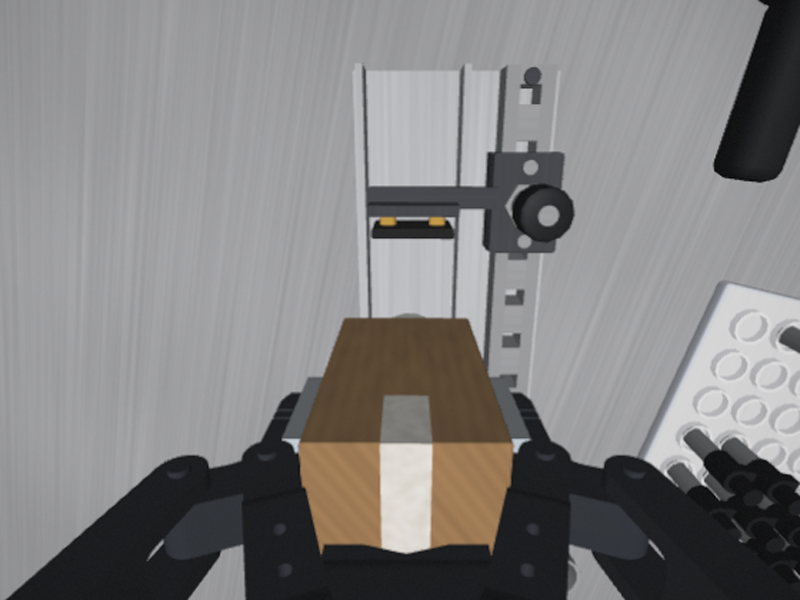

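drive_tool(
  series=[
    [[0.001,0.0015,0.03,0,0,-0.1,0.045],[0.0005,0.001,0.03,0,0,0,0.045],[0,0.0005,0.03,0,0,0,0.045],[0,0,0,0,0,0,0.045],[0,0,0,0,0,0,0.045],[0,0,0,0,0,0,0.045]],
  ],
)

```text
time: 13.0
ee_pos: [565.9, 58.9, 94.6]
eef_rot: [[-0.234, 0.972, 0.003], [0.972, 0.234, 0.0], [-0.001, 0.003, -1.0]]
contact_force: [-0.6, -0.8, 0.0]
opening: 49.6
finger_force: 42.2
```

```bash
cat >> h.py <<'E'
def tray():
    from station import robot
    s=robot.state();a=np.radians(13.6);X=np.array([np.cos(a),np.sin(a)]);Y=np.array([-X[1],X[0]])
    e=np.array(s['ee_pos'])[:2]-np.array([568.5,35.3]);R=np.array(s['eef_rot'])
    print(s['time'],'tray',np.round([e@X,e@Y,s['ee_pos'][2]],2),'yaw',yaw(R).round(2),'z',R[:,2].round(4),'F',np.round(s['contact_force'],1),'op',round(s['opening'],1),round(s['finger_force'],1))
E
python3 -c "
from h import *;tray()"
```

```text
13.0 tray [ 2.99 23.57 94.65] yaw 103.55 z [ 3.1e-03  2.0e-04 -1.0e+00] F [-0.6 -0.8  0. ] op 49.6 42.2
```

drive_tool(
  series=[
    [[0,0,0,0,0,0,0.045],[0,0,0,0,0,0,0.045],[0,0,0,0,0,0,0.045]],
  ],
)

```text
time: 13.3
ee_pos: [565.0, 59.5, 93.9]
eef_rot: [[-0.235, 0.972, 0.002], [0.972, 0.235, -0.0], [-0.0, 0.002, -1.0]]
contact_force: [-0.6, -0.0, -1.3]
opening: 49.7
finger_force: 42.2
```

drive_tool(
  series=[
    [[0,0,0,0,0,0,0.045],[0,0,0,0,0,0,0.045],[0,0,0,0,0,0,0.045]],
  ],
)

```text
time: 13.6
ee_pos: [564.3, 59.4, 92.9]
eef_rot: [[-0.236, 0.972, -0.0], [0.972, 0.236, -0.0], [-0.0, -0.0, -1.0]]
contact_force: [0.4, 0.7, -1.8]
opening: 49.6
finger_force: 42.2
```

```bash
python3 -c "
from h import *;tray()"
```

```text
13.6 tray [ 1.61 24.39 92.87] yaw 103.62 z [-1.e-04 -0.e+00 -1.e+00] F [ 0.4  0.7 -1.8] op 49.6 42.2
```

drive_tool(
  series=[
    [[-0.001,-0.001,0.01,0,0,0,0.045],[-0.001,-0.0004,0.01,0,0,0,0.045],[0,0,0.005,0,0,0,0.045],[0,0,0,0,0,0,0.045],[0,0,0,0,0,0,0.045],[0,0,0,0,0,0,0.045],[0,0,0,0,0,0,0.045]],
  ],
)

```text
time: 14.3
ee_pos: [563.9, 57.3, 68.3]
eef_rot: [[-0.236, 0.972, 0.001], [0.972, 0.236, 0.0], [-0.0, 0.001, -1.0]]
contact_force: [-0.7, 0.6, -1.1]
opening: 49.9
finger_force: 42.2
```

```bash
python3 -c "
from h import *;tray()"
```

```text
14.3 tray [ 0.72 22.45 68.31] yaw 103.62 z [ 9.e-04  2.e-04 -1.e+00] F [-0.7  0.6 -1.1] op 49.9 42.2
```

drive_tool(
  series=[
    [[0,-0.0004,0.006,0,0,0,0.045],[0,0,0.006,0,0,0,0.045],[0,0,0.004,0,0,0,0.045],[0,0,0.003,0,0,0,0.045],[0,0,0.002,0,0,0,0.045],[0,0,0,0,0,0,0.045],[0,0,0,0,0,0,0.045],[0,0,0,0,0,0,0.045]],
  ],
)

```text
time: 15.1
ee_pos: [563.2, 57.1, 47.0]
eef_rot: [[-0.236, 0.972, 0.0], [0.972, 0.236, 0.0], [0.0, 0.0, -1.0]]
contact_force: [-0.4, 0.7, 0.9]
opening: 49.6
finger_force: 42.4
```

```bash
python3 -c "
from h import *;tray()"
```

```text
15.1 tray [-2.000e-02  2.248e+01  4.700e+01] yaw 103.62 z [ 2.e-04  2.e-04 -1.e+00] F [-0.4  0.7  0.9] op 49.6 42.4
```

drive_tool(
  series=[
    [[0,0,0,0,0,0,0.065],[0,0,0,0,0,0,0.065],[0,0,0,0,0,0,0.07],[0,0,-0.015,0,0,0,0.07],[0,0,-0.04,0,0,0,0.08],[-0.02,0.01,-0.045,0,0,0,0.08],[-0.04,0.01,-0.045,0,0,0,0.08],[-0.04,0.01,-0.045,0,0,0,0.08],[0,0,0,0,0,0,0.08],[0,0,0,0,0,0,0.08]],
  ],
)

```text
time: 16.1
ee_pos: [610.1, -21.2, 222.9]
eef_rot: [[-0.232, 0.973, 0.004], [0.973, 0.232, -0.0], [-0.001, 0.004, -1.0]]
contact_force: [0.4, 0.1, -1.1]
opening: 80.1
finger_force: 0.0
```

```bash
python3 -c "
from h import *;from station import robot
d=wrist('w8')
a=np.radians(13.6);X=np.array([np.cos(a),np.sin(a)]);Y=np.array([-X[1],X[0]]);o=np.array([568.5,35.3])
P=cloud(d);t=np.stack([(P[...,:2]-o)@X,(P[...,:2]-o)@Y,P[...,2]],-1)
def f(n,lo,hi):
    q=t[np.all((t>lo)&(t<hi),-1)];print(n,len(q),np.round(np.percentile(q,[1,50,99],axis=0),1).tolist() if len(q) else '')
f('carton',(-35,-10,83),(35,48,95));f('jar',(-35,-65,76),(35,-3,82.5));f('knob',(45,50,78),(90,95,88));f('pad',(-30,44,40),(30,60,47));f('plate',(-30,60,57),(30,80,63))
g=o+66*X+70*Y;print(g)
plan(robot.state(),[(g[0],g[1],150,13.6,0.06)],maxs=38)"
```

```text
16.1 [610.1 -21.2 222.9] 103.44068624907625 [ 4.e-03 -2.e-04 -1.e+00]
carton 3409 [[-25.6, 1.5, 86.2], [-1.2, 20.8, 88.1], [23.3, 38.5, 89.9]]
jar 674 [[-24.7, -51.8, 76.3], [-0.8, -28.5, 82.0], [19.4, -8.4, 82.5]]
knob 1214 [[52.4, 57.2, 78.4], [65.1, 69.7, 81.0], [78.3, 82.5, 83.2]]
pad 438 [[-24.2, 51.5, 40.8], [-0.9, 54.6, 42.8], [22.3, 57.3, 44.7]]
plate 559 [[-25.3, 66.4, 57.4], [-0.7, 69.5, 59.1], [23.4, 72.6, 60.9]]
[616.18947812 118.85664951]
-> 616.1894781210027 118.85664950526919 150 13.6 n 12
[0.0111, 0.0033, 0.0059, 0, 0, np.float64(7.5), 0.06],
[0.0114, 0.0019, 0.0059, 0, 0, np.float64(7.5), 0.06],
[0.0115, 0.0004, 0.0059, 0, 0, np.float64(7.5), 0.06],
[0.0115, -0.0012, 0.0059, 0, 0, np.float64(7.5), 0.06],
[0.0112, -0.0026, 0.0059, 0, 0, np.float64(7.5), 0.06],
[0.0108, -0.0041, 0.0059, 0, 0, np.float64(7.5), 0.06],
[0.0102, -0.0055, 0.0059, 0, 0, np.float64(7.5), 0.06],
[0.0094, -0.0067, 0.0059, 0, 0, np.float64(7.5), 0.06],
[0.0084, -0.0079, 0.0059, 0, 0, np.float64(7.5), 0.06],
[0.0073, -0.0089, 0.0059, 0, 0, np.float64(7.5), 0.06],
[0.0061, -0.0098, 0.0059, 0, 0, np.float64(7.5), 0.06],
[0.0047, -0.0105, 0.0059, 0, 0, np.float64(7.5), 0.06],
```

View pics/w8.png

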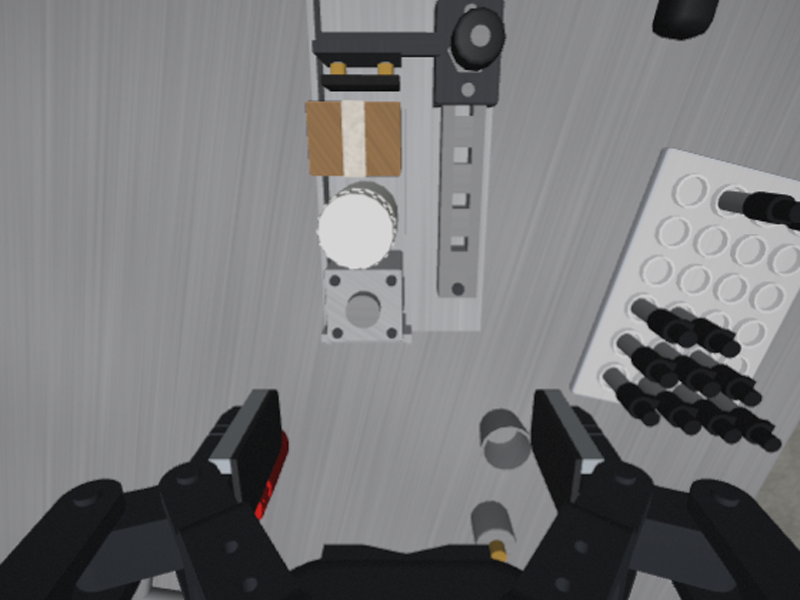

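drive_tool(
  series=[
    [[0.011,0.0035,0.006,0,0,7.5,0.06],[0.0115,0.002,0.006,0,0,7.5,0.06],[0.0115,0.0005,0.006,0,0,7.5,0.06],[0.0115,-0.001,0.006,0,0,7.5,0.06],[0.011,-0.0025,0.006,0,0,7.5,0.06],[0.011,-0.004,0.006,0,0,7.5,0.06],[0.01,-0.0055,0.006,0,0,7.5,0.06],[0.0095,-0.0065,0.006,0,0,7.5,0.06],[0.0085,-0.008,0.006,0,0,7.5,0.06],[0.0075,-0.009,0.006,0,0,7.5,0.06]],
  ],
)

```text
time: 17.15
ee_pos: [613.7, 97.9, 158.3]
eef_rot: [[0.879, 0.477, -0.004], [0.477, -0.879, 0.0], [-0.004, -0.002, -1.0]]
contact_force: [-0.3, 0.4, -0.4]
opening: 60.0
finger_force: 0.0
```

drive_tool(
  series=[
    [[0.006,-0.01,0.006,0,0,7.5,0.06],[0.0045,-0.0105,0.006,0,0,7.3,0.06],[0,0,0,0,0,0,0.06],[0,0,0,0,0,0,0.06],[0,0,0,0,0,0,0.06],[0,0,0,0,0,0,0.06],[0,0,0,0,0,0,0.06]],
  ],
)

```text
time: 17.85
ee_pos: [617.4, 117.6, 148.7]
eef_rot: [[0.971, 0.238, 0.0], [0.238, -0.971, -0.0], [0.0, 0.0, -1.0]]
contact_force: [-0.2, 0.4, -0.3]
opening: 60.2
finger_force: 0.0
```

```bash
python3 -c "
from h import *;from station import robot
tray();d=wrist('w9');P=cloud(d);s=robot.state()
q=P[np.all((P>(595,95,78))&(P<(640,140,90)),-1)];print(len(q),(np.percentile(q,[1,99],axis=0)).round(1))
g=[616.5,119]
plan(s,[(g[0],g[1],62,13.6,0.06)],maxs=38)"
```

```text
17.85 tray [ 66.91  68.54 148.7 ] yaw 13.78 z [ 5.e-04 -2.e-04 -1.e+00] F [-0.2  0.4 -0.3] op 60.2 0.0
17.85 [617.4 117.6 148.7] 13.777895906787917 [ 5.e-04 -2.e-04 -1.e+00]
1250 [[603.5 106.9  78.3]
 [628.9 132.2  82.9]]
-> 616.5 119 62 13.6 n 3
[-0.0002, -0.0005, 0.0289, 0, 0, np.float64(0.06), 0.06],
[-0.0002, -0.0005, 0.0289, 0, 0, np.float64(0.06), 0.06],
[-0.0002, -0.0005, 0.0289, 0, 0, np.float64(0.06), 0.06],
```

drive_tool(
  series=[
    [[-0.0005,-0.0005,0.03,0,0,0,0.06],[0,-0.0005,0.03,0,0,0,0.06],[0,0,0.018,0,0,0,0.06],[0,0,0.007,0,0,0,0.06],[0,0,0,0,0,0,0.06],[0,0,0,0,0,0,0.06],[0,0,0,0,0,0,0.06],[0,0,0,0,0,0,0.06]],
  ],
)

```text
time: 18.7
ee_pos: [617.6, 119.7, 64.9]
eef_rot: [[0.971, 0.239, 0.003], [0.239, -0.971, 0.001], [0.003, 0.0, -1.0]]
contact_force: [-0.5, 0.4, 0.0]
opening: 59.9
finger_force: 0.0
```

```bash
python3 -c "
from h import *;tray()"
```

```text
18.7 tray [67.54 70.46 64.88] yaw 13.81 z [ 2.6e-03  6.0e-04 -1.0e+00] F [-0.5  0.4  0. ] op 59.9 0.0
```

Grip the knob.

drive_tool(
  series=[
    [[-0.001,0.0005,0.003,0,0,0.1,0.06],[0,0,0,0,0,0,0.04],[0,0,0,0,0,0,0.02],[0,0,0,0,0,0,0.02],[0,0,0,0,0,0,0.02],[0,0,0,0,0,0,0.02],[0,0,0,0,0,0,0.02],[0,0,0,0,0,0,0.02]],
  ],
  newtons=80,
)

```text
time: 19.5
ee_pos: [615.5, 118.7, 60.6]
eef_rot: [[0.971, 0.237, -0.0], [0.237, -0.971, -0.0], [-0.0, 0.0, -1.0]]
contact_force: [-3.1, -0.1, 3.4]
opening: 25.8
finger_force: 78.4
```

```bash
python3 -c "
from h import *;tray()"
```

```text
19.5 tray [65.27 70.02 60.62] yaw 13.72 z [-3.e-04 -1.e-04 -1.e+00] F [-3.1 -0.1  3.4] op 25.8 78.4
```

drive_tool(
  series=[
    [[0,0,-0.005,0,0,0,0.02],[0,0,-0.005,0,0,0,0.02],[0,0,-0.005,0,0,0,0.02],[0,0,0,0,0,0,0.02],[0,0,0,0,0,0,0.02],[0,0,0,0,0,0,0.02],[0,0,0,0,0,0,0.02]],
  ],
)

```text
time: 20.2
ee_pos: [615.3, 118.7, 75.0]
eef_rot: [[0.971, 0.237, -0.001], [0.237, -0.971, -0.0], [-0.001, -0.0, -1.0]]
contact_force: [2.3, 1.1, -8.9]
opening: 26.0
finger_force: 79.0
```

```bash
python3 -c "
from h import *;tray()"
```

```text
20.2 tray [65.09 70.02 74.98] yaw 13.72 z [-6.e-04 -0.e+00 -1.e+00] F [ 2.3  1.1 -8.9] op 26.0 79.0
```

drive_tool(
  series=[
    [[0,0,-0.001,0,0,0,0.02],[0,0.003,0,0,0,0,0.02],[0,0.004,0,0,0,0,0.02],[0,0.004,0,0,0,0,0.02],[0,0.004,0,0,0,0,0.02],[0,0.004,0,0,0,0,0.02],[0,0,0,0,0,0,0.02],[0,0,0,0,0,0,0.02]],
  ],
)

```text
time: 21.0
ee_pos: [620.0, 99.0, 76.2]
eef_rot: [[0.972, 0.236, -0.0], [0.236, -0.972, -0.001], [-0.001, 0.001, -1.0]]
contact_force: [1.2, 1.3, -9.6]
opening: 25.7
finger_force: 79.1
```

```bash
python3 -c "
from h import *;tray()"
```

```text
21.0 tray [65.07 49.81 76.24] yaw 13.67 z [-5.0e-04 -1.2e-03 -1.0e+00] F [ 1.2  1.3 -9.6] op 25.7 79.1
```

drive_tool(
  series=[
    [[0,0.003,0,0,0,0,0.02],[0,0.003,0,0,0,0,0.02],[0,0.002,0,0,0,0,0.02],[0,0.002,0,0,0,0,0.02],[0,0,0,0,0,0,0.02],[0,0,0,0,0,0,0.02],[0,0,0,0,0,0,0.02],[0,0,0,0,0,0,0.02]],
  ],
)

```text
time: 21.8
ee_pos: [621.3, 93.8, 76.2]
eef_rot: [[0.971, 0.239, -0.002], [0.239, -0.971, 0.003], [-0.001, -0.004, -1.0]]
contact_force: [-0.6, 6.6, -8.9]
opening: 26.1
finger_force: 79.3
```

```bash
python3 -c "
from h import *;tray()
d=wrist('w10');o=np.array([568.5,35.3])
a=np.radians(13.6);X=np.array([np.cos(a),np.sin(a)]);Y=np.array([-X[1],X[0]])
P=cloud(d);t=np.stack([(P[...,:2]-o)@X,(P[...,:2]-o)@Y,P[...,2]],-1)
"
```

```text
21.8 tray [65.1  44.47 76.22] yaw 13.83 z [-0.0016  0.0034 -1.    ] F [-0.6  6.6 -8.9] op 26.1 79.3
21.8 [621.3  93.8  76.2] 13.83483369501647 [-0.0016  0.0034 -1.    ]
```

drive_tool(
  series=[
    [[0,0.003,0,0,0,0,0.02],[0,0.003,0,0,0,0,0.02],[0,0,0,0,0,0,0.02],[0,0,0,0,0,0,0.02],[0,0,0,0,0,0,0.02],[0,0,0,0,0,0,0.02],[0,0,0,0,0,0,0.02]],
  ],
)

```text
time: 22.55
ee_pos: [622.2, 90.3, 76.2]
eef_rot: [[0.971, 0.24, -0.002], [0.24, -0.971, 0.006], [-0.001, -0.006, -1.0]]
contact_force: [-1.6, 9.5, -9.6]
opening: 25.9
finger_force: 79.3
```

```bash
python3 -c "
from h import *;tray()
"
```

```text
22.55 tray [65.1  40.88 76.19] yaw 13.91 z [-0.0024  0.0059 -1.    ] F [-1.6  9.5 -9.6] op 25.9 79.3
```

drive_tool(
  series=[
    [[0,0.0015,0,0,0,0,0.02],[0,0,0,0,0,0,0.02],[0,0,0,0,0,0,0.02],[0,0,0,0,0,0,0.02],[0,0,0,0,0,0,0.02]],
  ],
)

```text
time: 23.05
ee_pos: [622.2, 90.0, 76.2]
eef_rot: [[0.971, 0.241, -0.003], [0.241, -0.97, 0.007], [-0.001, -0.008, -1.0]]
contact_force: [-0.6, 10.4, -7.9]
opening: 26.0
finger_force: 79.3
```

```bash
python3 -c "
from h import *;tray()
d=wrist('w11')
cv2.imwrite('pics/s1.png',1) if 0 else None
"
```

```text
23.05 tray [65.07 40.49 76.17] yaw 13.95 z [-0.0027  0.0071 -1.    ] F [-0.6 10.4 -7.9] op 26.0 79.3
23.05 [622.2  90.   76.2] 13.949136269723402 [-0.0027  0.0071 -1.    ]
```

View pics/w11.png

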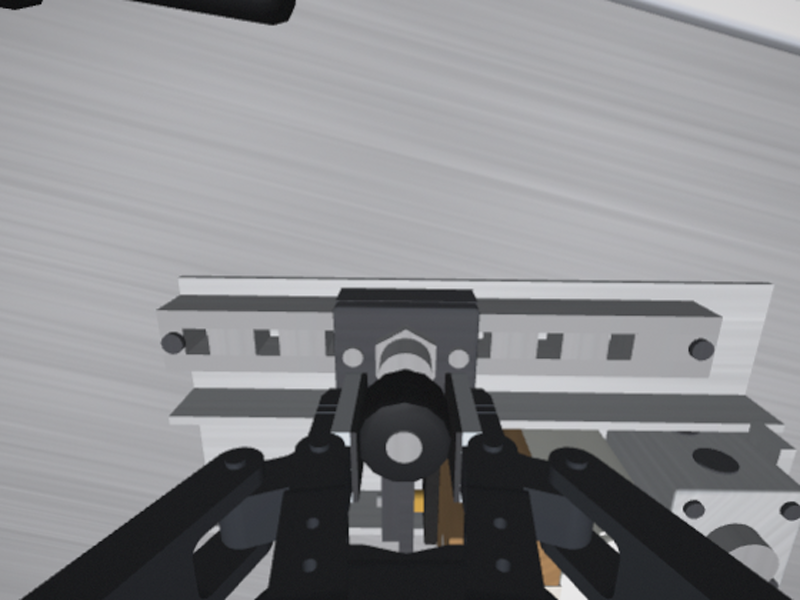

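drive_tool(
  series=[
    [[0,0.0015,0,0,0,0,0.02],[0,0,0.002,0,0,0,0.02],[0,0,0.002,0,0,0,0.02],[0,0,0.002,0,0,0,0.02],[0,0,0,0,0,0,0.02],[0,0,0,0,0,0,0.02]],
  ],
)

```text
time: 23.7
ee_pos: [622.4, 89.2, 70.3]
eef_rot: [[0.97, 0.241, -0.003], [0.241, -0.97, 0.008], [-0.001, -0.008, -1.0]]
contact_force: [-2.0, 11.3, -8.5]
opening: 25.8
finger_force: 79.4
```

```bash
python3 -c "
from h import *;tray()
"
```

```text
23.7 tray [65.08 39.7  70.29] yaw 13.97 z [-0.003   0.0077 -1.    ] F [-2.  11.3 -8.5] op 25.8 79.4
```

drive_tool(
  series=[
    [[0,0,0.003,0,0,0,0.02],[0,0,0.003,0,0,0,0.02],[0,0,0.002,0,0,0,0.02],[0,0,0.002,0,0,0,0.02],[0,0,0,0,0,0,0.02],[0,0,0,0,0,0,0.02],[0,0,0,0,0,0,0.02]],
  ],
)

```text
time: 24.4
ee_pos: [622.5, 89.2, 60.8]
eef_rot: [[0.97, 0.241, -0.003], [0.241, -0.97, 0.008], [-0.001, -0.008, -1.0]]
contact_force: [-3.0, 11.1, -6.7]
opening: 25.8
finger_force: 80.1
```

```bash
python3 -c "
from h import *;tray()
"
```

```text
24.4 tray [65.11 39.67 60.78] yaw 13.97 z [-0.003   0.0075 -1.    ] F [-3.  11.1 -6.7] op 25.8 80.1
```

drive_tool(
  series=[
    [[0,0,0.002,0,0,0,0.02],[0,0,0.002,0,0,0,0.02],[0,0,0.001,0,0,0,0.02],[0,0,0,0,0,0,0.02],[0,0,0,0,0,0,0.02],[0,0,0,0,0,0,0.02]],
  ],
)

```text
time: 25.0
ee_pos: [622.8, 89.3, 60.5]
eef_rot: [[0.971, 0.241, -0.003], [0.241, -0.971, 0.006], [-0.002, -0.007, -1.0]]
contact_force: [-12.2, 7.8, 14.9]
opening: 25.8
finger_force: 81.8
```

```bash
python3 -c "
from h import *;tray()
from station import imaging
d=imaging.snapshot('side');b=d['pixels'][165:285,230:330];b2=cv2.resize(b,(500,600),interpolation=cv2.INTER_CUBIC)
cv2.imwrite('pics/f.png',b2[:,:,::-1])
"
```

```text
25.0 tray [65.45 39.71 60.5 ] yaw 13.95 z [-0.0034  0.0063 -1.    ] F [-12.2   7.8  14.9] op 25.8 81.8
```

View pics/f.png

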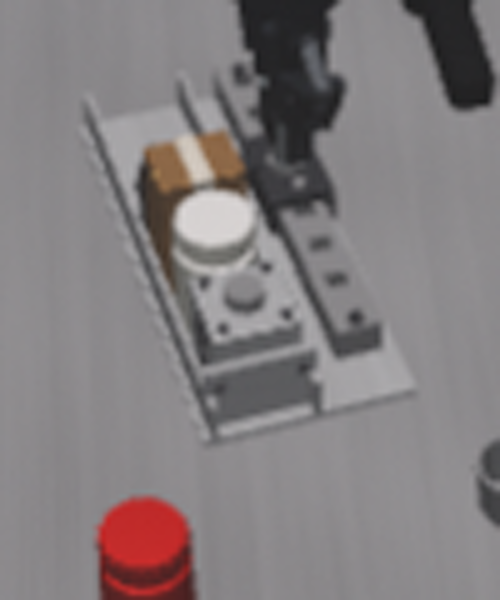

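```bash
python3 -c "
from station import workorder;print(workorder.sign_off())"
```

```text
the job is handed in; nothing more can be done
None
```

The jar and carton are packed in line with the valve block and the fence has closed the row; the pin is home in the next hole, with the knob still gripped and pressed down at about 15 N. I handed the job in at 25 s; pad compression was judged from the closing force (about 11 N) and the camera view, not read directly.

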